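Move the shoe horn to the other folding hook

TASK

The shoe horn hangs on the folding hook that sticks out from the wooden board: first push the other, folded hook all the way out to its stop, then move the horn over so that it hangs freely by its eye on that one. Last, fold the emptied hook flat against the board and press it firmly home with a steady push of about 15 newtons. The screws are weak, so only push the hooks with closed fingertips, never pinch them or load one with more than 35 newtons, do not drop the horn, and leave the other things on the rack where they are.

Things in the scene. Friction and masses are not known exactly. Their poses are not given: they have to be found in the camera images.
- board: fixed upright wooden board, 18 mm thick (x), 440 mm long (y), top edge 222 mm high; origin at the centre of its underside; x = normal of the face that carries the hooks (away from the robot), y along the board, z up. Two equal steel hooks swing level about upright pivots. A folded pin stands about 22 mm in front of the face, so closed fingertips fit behind it above the top edge
- place_a (a point): nominal place of one hook's pivot, on the pivot axis at the height of the bar's top (230 mm): board frame x 31 mm, y -150 mm; axes as the board's. Hand-mounted: the real pivot is up to 3 mm off in x and y and the hook's directions up to 0.06 rad off, so its pin may be 8 mm from nominal and its stops must be felt. The steel plate behind it is 30 mm wide, its top 237 mm high
- place_b (a point): the same for the other hook: board frame x 31 mm, y +70 mm. Each hook: a level bar 10 mm wide, underside 220 mm and top 230 mm above the shelf, reaching 90 mm from its pivot, with a round upturned pin at the end (12 mm diameter, centre 85 mm from the pivot, top 244 mm high)
- hook_full (a joint): swing of the hook that holds the shoe horn at the start (either place: the one nearest the horn). 0 = straight out along board +x, at its stop; 1.571 = folded flat along board +y, at its stop. Stiff friction hinge, stays where left; pushing the pin takes about 1 N on leaving a stop, rising steadily to 8.5 N on reaching the other
- hook_empty (a joint): swing of the other, empty hook, folded or nearly folded at the start; same values and behaviour
- horn_eye (a point): centre of the hanging eye of the steel shoe horn (about 100 g). Eye: outside 46 mm wide (y), 60 mm high (z, up), opening 36 x 46 mm, 10 mm deep (x, along the bar). Its top bar's underside is 23 mm above this point, the blade ends 142 mm below. Hung: 207 mm high, about 50 mm from the pivot. Grip its two outer sides from above; lift it about 24 mm to pass the pin
- shoe_tree: bystander: wooden shoe tree, 230 mm long, 72 mm wide and high, lying on the shelf beyond the board; origin on its underside near the middle
- brush: bystander: small black silicone brush, 170 mm long, 45 mm wide, 28 mm high; origin on its underside near the middle
- key_tray: bystander: aluminium key tray, 110 x 170 x 22 mm, origin at the centre of its underside
Mind the look-alikes: they are no part of the job. What is shaped like the part that bears horn_eye but yellow is not meant.

How it is judged (in metres and radians):
On the way, in this order (a step that is already met when the one before it is completed fails the run):
1. the empty hook is unfolded to its stop (within 0.05 rad) while the horn still hangs on the other hook (value of joint hook_empty below 0.05 rad and contact force between horn and hook_full above 0.2 N), for 0.2 s.
2. the horn hangs by its eye on the newly unfolded hook, let go (contact force between horn and hook_empty above 0.2 N and contact force between horn and the fingers below 0.05 N and height (world z) of horn_eye between 0.195 and 0.215 m and angle between horn_eye's own z axis and vertical below 0.3 rad), for 0.3 s.
3. the emptied hook is pressed home: flat within 0.04 rad under a push of at least 10 N (value of joint hook_full above 1.531 rad and contact force between the fingers and hook_full above 10 N), for 0.2 s.
At the end, for the whole second after the job is handed in: The hook that held the horn is folded flat (within 0.04 rad of its stop, joint above 1.531), the other hook sticks out (joint below 0.08), and the horn hangs on it by its eye, upright within 0.3 rad, the eye's centre 195 to 215 mm above the shelf, at rest (value of joint hook_full above 1.531 rad and value of joint hook_empty below 0.08 rad and contact force between horn and hook_empty above 0.2 N and height (world z) of horn_eye between 0.195 and 0.215 m and angle between horn_eye's own z axis and vertical below 0.3 rad and linear speed of horn below 0.05 m/s); the robot touches nothing.
It fails at once if a hook is pinched or loaded: contact forces on it add up to more than 35 N (contact force between any of hook_full, hook_empty and anything else above 35 N).
It fails at once if the horn is dropped (height (world z) of horn_eye below 0.17 m).
It fails at once if a bystander is moved more than 20 mm (distance of any of shoe_tree, brush, key_tray from where it was at the start of the episode above 0.02 m).
It also fails if it takes over 72 s, if anything falls off the work surface, if the arm or the gripper's body presses on something with over 40 N, if the wrist force passes 120 N, or if a joint passes its speed limit or range.

ROBOT

A 6-joint arm with a two-finger parallel gripper is mounted at the origin on the work surface. World frame = base frame: x ahead of the robot, y to its left, z up, the work surface at z = 0. Lengths are in m, angles in degrees, forces in N, time in s.
With the tool pointing down it reaches from about 0.4 to 0.825 m from the base axis. Payload 7 kg.
Tool frame: the origin (TCP) lies midway between the tips of the shut fingers; the grasp point (between the pads) lies 19 mm behind it; z points along the fingers, x is the direction in which the jaws open and shut, and the axes are right-handed (so a half turn about z gives the same grasp; the last joint's range is limited). The gripper opens to 88 mm and grips with 3 to 60 N. Pads are 19 mm wide; open, the fingers measure 130 mm over their backs; the gripper's body (78 mm by 193 mm) begins 47 mm behind the grasp point.
Start: joints at [-59.467, 20.546, 0.682, 0, -70.136, -16.507], TCP at [0.164, -0.655, 0.227] pointing down, gripper open.
Joint ranges: [-176.03, 176.03], [-82.01, 121.73], [-58.28, 71.71], [-173.87, 95.51], [-174.79, -0.11], [-173.66, 173.66]. Speed limits (degrees/s): [136.94, 136.94, 172.46, 180, 180, 180].

INTERFACE

Orientations are given as [roll, pitch, yaw] about the fixed x, y, z axes, in that order (R = Rz(yaw) Ry(pitch) Rx(roll)).
In Python, from plant import ctrl, vision, nets gives the robot as it stands.
- The arm moves only by the shell command python3 -m jog 'ROWS'. ROWS is text: rows parted by semicolons, each of 7 numbers parted by spaces: the turn, a rotation vector about the tool's x, y, z in units of 0.1 rad (1.0 is 0.1 rad), then the shift along the tool's x, y, z in units of 4 cm (1.0 is 4 cm), then the opening, from -1 (shut) to 1 (fully open). In form: rx ry rz x y z jaw; .... A call has 1 to 8 rows; each row shifts and turns the commanded pose from where the row before left it, along the tool's axes as they then stand; what a row does not reach is not made up. A row lasts 1/8 s, in which the tool goes at most 62.5 mm and 10.7 degrees, less where a joint would pass 70% of its speed; a pose out of reach is approached as far as the arm can. A call with a number of a shift or a turn outside -1 to 1 is refused whole. A call with a gripper value outside its range is refused whole. The fingers move at their own pace and stop on an object; the grip force is fixed at half the most. Time passes only in rows, so rows that do not move let the fingers close. It gives the time, the measured TCP pose, the force and the opening at its end, in the units of the state.
- ctrl.get_obs(): the state, without advancing time (a new reading comes with each control period).
- vision.snapshot(name): name is "side" or "top" or "wrist"; returns (picture, depth): 384x512x3 uint8, red, green, blue; 384x512 float32, m along the optical axis (not along the pixel's ray), 0 where there is no reading.
- vision.camera_info(name): a dict with "camera_matrix" (3x3 intrinsics, pixels), "D" ([k1, k2, p1, p2, k3] as OpenCV has them; the pictures are not rectified), "camera_from_world" (4x4, takes a point from world to camera coordinates); the wrist camera has in their place "tool_from_camera" (4x4, takes a point from camera to tool coordinates, whose origin is the TCP and whose axes are the tool frame's). Camera axes: x right, y down, z forward; pixel columns grow to the right and rows downward; lengths in m; the calibration is good to about 2 mm. A picture is of the moment at which its call begins: read the wrist's pose just before it. camera_info takes no time and is no camera call.
- ctrl.close_job(): hands the job in, once; it reports no verdict.
Trained networks look in the newest picture that a camera, given by its name, has taken for a name from the list of things; names that differ only in an ending like _2 or _b are one class to them, and where a whole thing is asked for, a point or a joint stands for the part that bears it (a point fixed in the world has none). Each returns a list of dicts, best first, with "score" (0 to 1); they miss things now and then, are a little off and sometimes report something else, mostly with a low value. They report only what shows in the picture. A call takes as long as a camera call. They do not tell look-alikes from the thing itself.
- nets.boxes_of(target, camera): "location" ([x, y, z] in m, in world coordinates, good to about 4 mm: the middle of the surface that is visible of it).
The state is a dict: "clock": time; "joint_pos": joint angles; "qvel": joint speeds; "tau": joint torques, N m; "tool_pos": TCP position; "orientation": TCP orientation; "force": force on the tool from outside, world axes, zero at the start; "moment": the same for the moment, N m; "opening": finger opening in m.
Only numpy, scipy, OpenCV 4.12 (cv2) and the standard library are available. Lean on these libraries where they do the work, as an engineer would, in place of code of your own. Each camera call takes 0.05 s, during which the arm holds its last target.

## Working session

There is one attempt and no reset: what is moved stays moved. The work goes in short steps, Python scripts to look and compute and a shell command to move; the robot and the scene stay as the last step left them, time stands still between calls to the robot, and variables do not carry over. Pictures are saved under pics/ and viewed, and the job is handed in when it is done.

```bash
ls; mkdir -p pics
python3 - <<'E'
from plant import ctrl, vision, nets
import cv2
print(ctrl.get_obs())
for n in ("side","top","wrist"):
    p,d=vision.snapshot(n); cv2.imwrite(f"pics/{n}0.png",p[:,:,::-1])
    print(n,vision.camera_info(n))
    for t in ("board","horn_eye","hook_full","hook_empty","shoe_tree","brush","key_tray"):
        try: print(t,[(r["score"],r["location"]) for r in nets.boxes_of(t,n)][:4])
        except Exception as e: print(t,e)
E
```

```text
pics
{'clock': 0.0, 'joint_pos': array([-5.94675036e+01,  2.05908428e+01,  6.32685420e-01, -2.13638518e-02,
       -7.01356621e+01, -1.65069940e+01]), 'qvel': array([ 0.03102303,  0.05256353,  0.08611977, -0.00839016, -0.0531365 ,
       -0.06224575]), 'tau': array([-7.30754782e-04, -5.82714629e+01,  2.93044639e+01,  6.99710861e+00,
        6.94994713e-03, -2.15672098e-04]), 'tool_pos': array([ 0.16344578, -0.65439438,  0.2256172 ]), 'orientation': array([-1.79992596e+02, -9.56595326e-02,  1.04018220e+02]), 'force': array([-0.18270475, -0.56801744,  0.14093331]), 'moment': array([-0.00821683, -0.01724592,  0.00952276]), 'opening': 0.08781711633693369}
side {'camera_matrix': array([[482.36879426,   0.        , 255.5562413 ],
       [  0.        , 482.36879426, 196.22095211],
       [  0.        ,   0.        ,   1.        ]]), 'D': array([-0.01317226,  0.        ,  0.        ,  0.        ,  0.        ]), 'camera_from_world': array([[ 0.98845107, -0.15073171,  0.01563442, -0.53023636],
       [-0.0724759 , -0.56082102, -0.82475877,  0.08022148],
       [ 0.13308541,  0.81410057, -0.565
[... 1399 characters left out ...]
])]
wrist {'camera_matrix': array([[325.92208204,   0.        , 258.50328419],
       [  0.        , 325.92208204, 193.0555948 ],
       [  0.        ,   0.        ,   1.        ]]), 'D': array([0.00977269, 0.        , 0.        , 0.        , 0.        ]), 'tool_from_camera': array([[ 9.99999516e-01, -7.03292300e-04,  6.88473948e-04,
        -6.10764302e-04],
       [ 5.00986864e-04,  9.65879448e-01,  2.58991583e-01,
        -7.03063459e-02],
       [-8.47129623e-04, -2.58991113e-01,  9.65879333e-01,
        -1.57623471e-01],
       [ 0.00000000e+00,  0.00000000e+00,  0.00000000e+00,
         1.00000000e+00]])}
board []
horn_eye []
hook_full []
hook_empty []
shoe_tree []
brush []
key_tray []
```

View pics/side0.png

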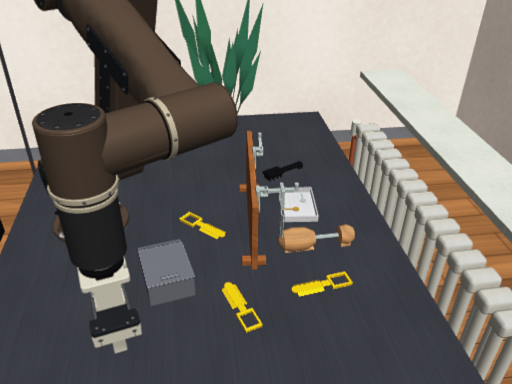

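View pics/top0.png

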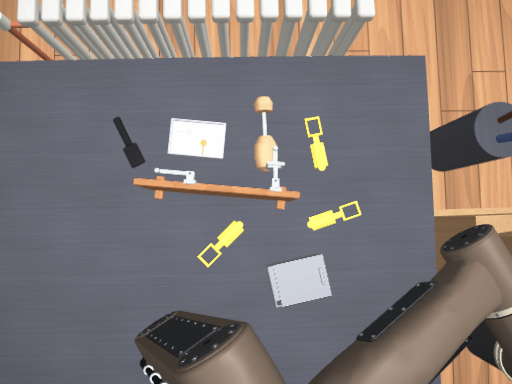

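The yellow horns on the shelf are look-alikes: top view (210,245), (335,215) and (316,145). The grey one on the hook at top (276,163), side (282,205) is the real one. I'll check it in a close crop and measure it.

```bash
cat > h.py <<'E'
import numpy as np, cv2
from plant import ctrl, vision, nets
from scipy.spatial.transform import Rotation as R
def cloud(n, save=None, obs=None):
    o=ctrl.get_obs()
    p,d=vision.snapshot(n); ci=vision.camera_info(n)
    if save: cv2.imwrite(f"pics/{save}.png",p[:,:,::-1])
    K=ci["camera_matrix"]; D=np.array(ci["D"])
    uv=np.stack(np.meshgrid(np.arange(512.),np.arange(384.)),-1).reshape(-1,1,2)
    xy=cv2.undistortPoints(uv,K,D).reshape(384,512,2)
    P=np.concatenate([xy*d[...,None],d[...,None]],-1)
    if "camera_from_world" in ci: T=np.linalg.inv(ci["camera_from_world"])
    else:
        W=np.eye(4);W[:3,:3]=R.from_euler("xyz",o["orientation"],degrees=True).as_matrix();W[:3,3]=o["tool_pos"]
        T=W@ci["tool_from_camera"]
    P=P@T[:3,:3].T+T[:3,3]; P[d==0]=np.nan
    return p,d,P
E
python3 - <<'E'
from h import *
p,d,P=cloud("top")
cv2.imwrite("pics/topc.png",cv2.resize(p[130:220,120:310,::-1],None,fx=4,fy=4,interpolation=cv2.INTER_NEAREST))
z=P[...,2]
m=(z>.216)&(z<.2265); m[:160]=0;m[215:]=0;m[:,:125]=0;m[:,310:]=0
b=P[m]; print("board top n",len(b),np.nanmean(b,0))
r=cv2.minAreaRect(b[:,:2].astype(np.float32)*1000);print(r,cv2.boxPoints(r))
m=(z>.2265)&(z<.27); m[:125]=0;m[215:]=0;m[:,:125]=0;m[:,310:]=0
for v,u in np.argwhere(m): print(u,v,np.round(P[v,u]*1000).astype(int).tolist(),end="; ")
p,d,P=cloud("side")
cv2.imwrite("pics/sidec.png",cv2.resize(p[120:280,230:360,::-1],None,fx=4,fy=4,interpolation=cv2.INTER_NEAREST)[:600])
E
```

```text
board top n 1097 [ 0.50945684 -0.06996721  0.22179397]
((522.5732421875, -72.96012878417969), (437.71929931640625, 44.888187408447266), 84.0735092163086) [[ 477.65134 -288.3326 ]
 [ 522.2996  -292.9674 ]
 [ 567.4951   142.41235]
 [ 522.84686  147.04715]]
275 145 [615, -227, 243]; 273 146 [612, -222, 245]; 274 146 [612, -225, 245]; 275 146 [612, -227, 246]; 276 146 [613, -230, 244]; 273 147 [610, -222, 244]; 274 147 [610, -225, 241]; 275 147 [610, -227, 245]; 276 147 [610, -230, 245]; 272 148 [610, -221, 228]; 273 148 [607, -222, 245]; 274 148 [607, -224, 246]; 275 148 [607, -227, 245]; 276 148 [607, -230, 245]; 273 149 [606, -222, 238]; 274 149 [605, -225, 240]; 275 149 [605, -227, 243]; 276 149 [605, -230, 243]; 273 150 [604, -223, 232]; 274 150 [604, -225, 234]; 275 150 [605, -228, 227]; 276 150 [604, -231, 230]; 273 151 [601, -223, 232]; 274 151 [602, -226, 230]; 276 151 [602, -231, 230]; 273 152 [599, -223, 232]; 274 152 [599, -226, 227]; 275 152 [599, -228, 230]; 276 152 [599, -231, 231]; 274 153 [597, -225, 229]; 275 153 [596, -228, 234]; 276 153 [596, -230, 232]; 273 154 [594,
[... 12056 characters left out ...]
71 189 [502, -215, 235]; 272 189 [502, -218, 234]; 273 189 [501, -220, 237]; 274 189 [501, -222, 238]; 275 189 [501, -225, 234]; 276 189 [501, -228, 234]; 277 189 [501, -231, 233]; 278 189 [501, -233, 236]; 279 189 [501, -235, 238]; 280 189 [501, -239, 232]; 230 190 [501, -108, 228]; 250 190 [500, -160, 227]; 269 190 [499, -210, 234]; 270 190 [499, -212, 235]; 271 190 [499, -215, 235]; 272 190 [499, -217, 237]; 273 190 [499, -220, 232]; 274 190 [499, -223, 232]; 275 190 [499, -225, 232]; 276 190 [499, -228, 236]; 277 190 [499, -230, 235]; 278 190 [499, -233, 234]; 279 190 [498, -235, 237]; 280 190 [499, -238, 232]; 294 191 [496, -276, 227]; 254 192 [495, -171, 227]; 285 193 [491, -252, 227];
```

View pics/topc.png

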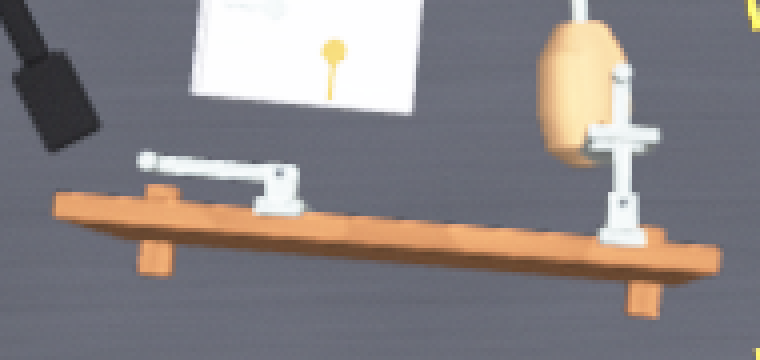

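View pics/sidec.png

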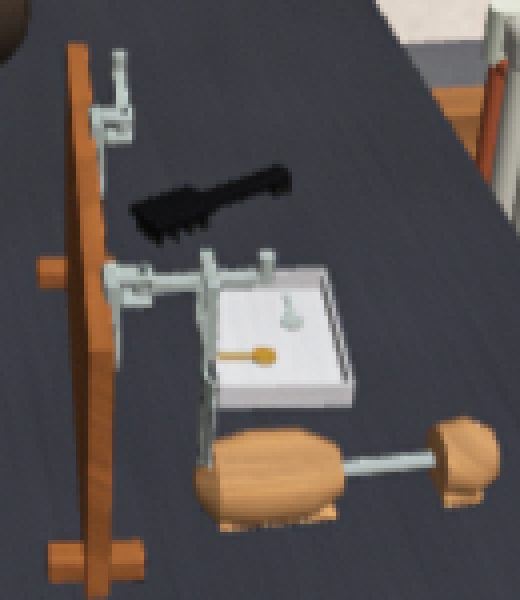

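Run:
```python
from h import *
p,d,P=cloud("top")
z=P[...,2]
m=(z>.21)&(z<.2265); m[:172]=0;m[215:]=0;m[:,:125]=0;m[:,310:]=0
b=P[m][:,:2]
# ends & line: exclude around hooks
c=b.mean(0)
for it in range(3):
    u=np.linalg.svd(b-c,full_matrices=False)[2][0]; u*=np.sign(u[1]); n=np.array([u[1],-u[0]])
    r=(b-c)@n; k=abs(r)<.011; b=b[k]; c=b.mean(0)
s=(b-c)@u;r=(b-c)@n
print("len",s.min(),s.max(),"yaw",np.degrees(np.arctan2(-u[0],u[1])),"r",np.percentile(r,[1,99]))
o=c+u*(s.min()+s.max())/2; print("board origin",o,"x axis",n,"y axis",u)
for nm,pp in dict(A=(.031,-.15),B=(.031,.07)).items(): print(nm,o+n*pp[0]+u*pp[1])
def tb(q): q=np.array(q)-o; return q@n,q@u
for q in [(.610,-.226),(.558,.079),(.5695,-.226),(.541,-.2255)]: print(q,tb(q))
```

```text
len -0.22129492116834584 0.21689846471838642 yaw -5.92771858973612 r [-0.00848814  0.00943408]
board origin [ 0.50879595 -0.07174379] x axis [ 0.99465297 -0.10327374] y axis [0.10327374 0.99465297]
A [ 0.52413913 -0.22414322]
B [ 0.54685935 -0.00531956]
(0.61, -0.226) (np.float64(0.11659352572704818), np.float64(-0.14297968062151786))
(0.558, 0.079) (np.float64(0.033373079670336925), np.float64(0.1550192411183468))
(0.5695, -0.226) (np.float64(0.07631008037415501), np.float64(-0.14716226720166986))
(0.541, -0.2255) (np.float64(0.047910833810018455), np.float64(-0.14960824238334605))
```

The crop confirms it: the grey horn hangs on the place_a hook, and the empty hook at place_b is folded. The board is yawed about -5.9°. Next I close the fingers and travel towards pin B.

```bash
python3 -m jog '0 0 0 0 0 -1 -1; 0 0 0 0 0 -1 -1; 0 0 0 0.8 1 0 -1; 0 0 0 0.8 1 0 -1; 0 0 0 0.8 1 0 -1; 0 0 0 0.8 1 0 -1; 0 0 0 0.8 1 0 -1; 0 0 0 0.8 1 0 -1'; python3 -m jog '0 0 0 1 0.6 0 -1;0 0 0 1 0.6 0 -1;0 0 0 1 0.6 0 -1;0 0 0 1 0.6 0 -1;0 0 0 1 0.6 0 -1;0 0 0 1 0.6 0 -1;0 0 0 1 0.6 0 -1;0 0 0 1 0.6 0 -1'; python3 -c "
from plant import ctrl;print(ctrl.get_obs())"
```

```text
clock: 2.35
tool_pos: [0.3507, -0.409, 0.3068]
orientation: [180.0, 0.0, 104.0]
force: [0.3, -0.6, -0.3]
opening: 0.0133
clock: 3.35
tool_pos: [0.4588, -0.0519, 0.307]
orientation: [179.9, 0.0, 104.0]
force: [1.0, -0.7, 1.2]
opening: 0.0003
{'clock': 3.35, 'joint_pos': array([ 1.80951601e+01, -2.82219097e+00, -1.71415253e+01,  4.77903469e-03,
       -7.56177349e+01, -9.40601328e+01]), 'qvel': array([ 43.23657138,   5.64889529,   5.00938367,   0.11740296,
         0.3184707 , -43.05747849]), 'tau': array([ -4.56144467, -27.78061152,  29.40334797,   7.00714365,
        -0.20835503,   1.20801151]), 'tool_pos': array([ 0.45880514, -0.05189402,  0.30698475]), 'orientation': array([1.79936899e+02, 1.63237328e-04, 1.04036212e+02]), 'force': array([ 0.99946348, -0.69472017,  1.24016009]), 'moment': array([-0.02441537, -0.09894916,  0.00241193]), 'opening': 0.0003466198973797283}
```

```bash
python3 -m jog '0 0 0 1 0.6 0 -1;0 0 0 1 0.6 0 -1;0 0 0 1 0.6 0 -1;0 0 -1 0 0 0 -1;0 0 -1 0 0 0 -1;0 0 -1 0 0 0 -1;0 0 -1 0 0 0 -1;0 0 -1 0 0 0 -1'; python3 -m jog '0 0 -1 0 0 0 -1;0 0 -1 0 0 0 -1;0 0 -1 0 0 0 -1;0 0 -1 0 0 0 -1;0 0 -1 0 0 0 -1;0 0 -1 0 0 0 -1;0 0 -1 0 0 0 -1; 0 0 -0.2 0 0 0 -1'
python3 - <<'E'
from h import *
print(ctrl.get_obs()["force"],ctrl.get_obs()["joint_pos"])
p,d,P=cloud("wrist","w1")
p,d,P=cloud("side","s1")
E
```

```text
clock: 4.35
tool_pos: [0.4993, 0.0804, 0.3067]
orientation: [180.0, 0.0, 132.9]
force: [-0.1, 0.7, 0.0]
opening: 0.0002
clock: 5.35
tool_pos: [0.4993, 0.0804, 0.3067]
orientation: [180.0, 0.0, 173.9]
force: [-0.6, 0.4, 0.1]
opening: 0.0006
[-0.59337609  0.4473094   0.05863697] [ 3.14359169e+01  1.79826622e+00 -1.26113329e+01 -1.12851605e-03
 -7.55748334e+01 -3.74901778e+01]
```

View pics/w1.png

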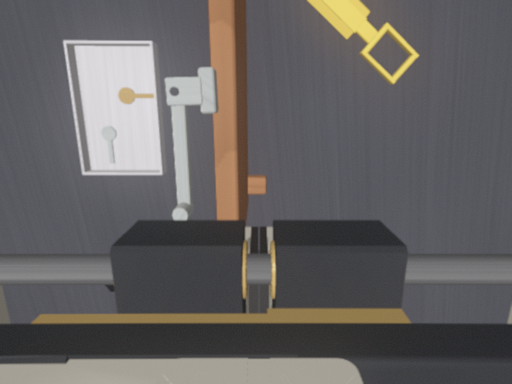

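View pics/s1.png

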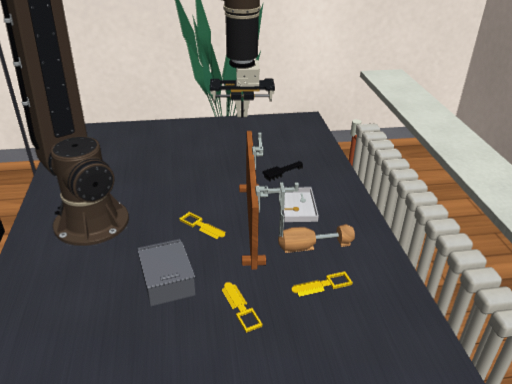

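Run:
```python
from h import *
p,d,P=cloud("wrist")
z=P[...,2]
def near(u,v,lo,hi,r=9):
    s=P[v-r:v+r+1,u-r:u+r+1].reshape(-1,3); s=s[(s[:,2]>lo)&(s[:,2]<hi)]; return len(s),s.mean(0)*1000,s.min(0)*1000,s.max(0)*1000
print("pin",near(181,212,.238,.255,12))
print("bar mid",near(180,150,.226,.234))
print("bar far",near(178,125,.226,.234))
print("pivot",near(175,91,.233,.245,5))
q=P[240:300,225:295]; print("tips z",np.nanpercentile(q[...,2],[1,10,50,90]))
cv2.imwrite("pics/w2c.png",cv2.resize(p[200:310,100:420,::-1],None,fx=2.5,fy=2.5))
```

```text
pin (200, array([554.7386361 ,  78.59996854, 242.7168221 ]), array([549.63448467,  73.98513191, 238.10771283]), array([561.27995402,  83.61643389, 245.34842374]))
bar mid (270, array([550.40546469,  35.37345082, 229.15580498]), array([545.09672313,  28.45013066, 226.09515772]), array([556.29369554,  42.60940199, 231.29287994]))
bar far (274, array([548.47071807,  17.82992651, 229.08099021]), array([542.99235286,  11.20045906, 226.0840556 ]), array([554.27505044,  24.60940735, 231.31544739]))
pivot (120, array([545.65207054,  -4.58985818, 236.37638144]), array([542.0010254 ,  -8.16823551, 233.55576999]), array([549.91325153,  -1.18075499, 238.98595002]))
tips z [3.86381838e-04 3.52039564e-01 3.93427582e-01 3.96181872e-01]
```

View pics/w2c.png

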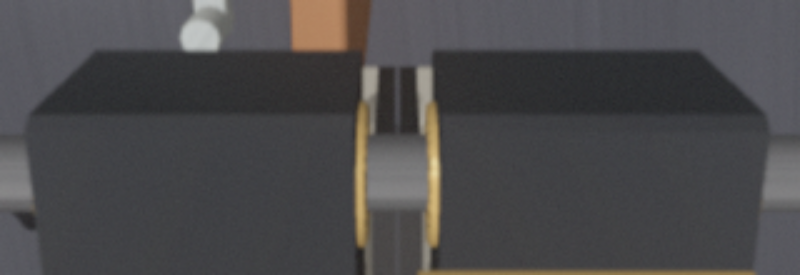

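```bash
python3 -m jog '0 0 0 0 -0.1 0.9 -1; 0 0 0 0 0 0.89 -1; 0 0 0 -0.4 0 0 -1; 0 0 0 -0.1 0 0 -1; 0 0 0 0 0 0 -1';python3 -m jog '0 0 0 -0.1 0 0 -1;0 0 0 0 0 0 -1'
python3 - <<'E'
from h import *
p,d,P=cloud("side"); cv2.imwrite("pics/s2c.png",cv2.resize(p[90:210,200:310,::-1],None,fx=5,fy=5))
E
```

```text
clock: 6.12
tool_pos: [0.52, 0.0746, 0.2361]
orientation: [180.0, 0.1, 173.9]
force: [-0.8, -1.8, -0.2]
opening: 0.0006
clock: 6.38
tool_pos: [0.5231, 0.074, 0.2354]
orientation: [180.0, 0.0, 173.9]
force: [-0.4, 0.1, 0.9]
opening: 0.0005
```

View pics/s2c.png

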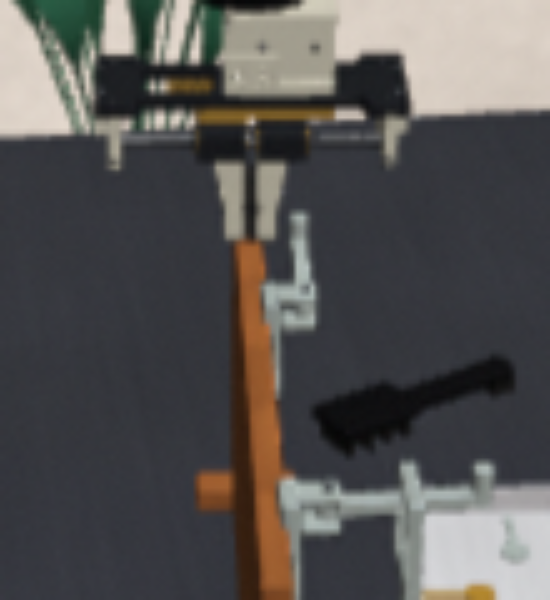

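```bash
python3 -m jog '0 0 0 -0.2 0.15 0 -1; 0 0 0 -0.1 0 0 -1; 0 0 0 -0.05 0 0 -1';python3 -m jog '0 0 0 -0.1 0 0 -1;0 0 0 0 0 0 -1';python3 -m jog '0 0 0 -0.1 0 0 -1;0 0 0 0 0 0 -1'
```

```text
clock: 6.8
tool_pos: [0.5375, 0.0786, 0.2347]
orientation: [-180.0, -0.0, 173.9]
force: [-1.3, 1.2, 0.1]
opening: 0.0002
clock: 7.05
tool_pos: [0.5416, 0.0779, 0.2348]
orientation: [-180.0, -0.0, 173.9]
force: [-0.0, -0.3, 0.7]
opening: 0.0007
clock: 7.3
tool_pos: [0.5454, 0.0773, 0.2348]
orientation: [-180.0, -0.0, 173.9]
force: [-1.0, 0.5, -0.1]
opening: 0.0004
```

Run:
```python
from h import *
p,d,P=cloud("side"); a=cv2.resize(p[100:180,220:300,::-1],None,fx=5,fy=5)
p,d,P=cloud("wrist"); b=cv2.resize(p[150:310,120:320,::-1],None,fx=2,fy=2.5); cv2.imwrite("pics/s3c.png",np.hstack([a,b]))
```

```text
(no output)
```

View pics/s3c.png

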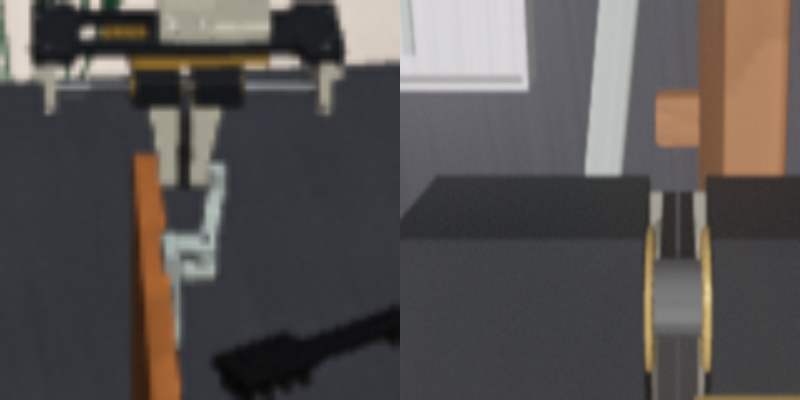

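```bash
cat > arc.py <<'E'
from h import *
# hook B unfold: print rows from current pose
def pose(phi,piv,c,dr=0):
    f=np.radians(phi); r=np.array([np.cos(f),np.sin(f)]); push=np.array([np.sin(f),-np.cos(f)])
    return piv+.085*r-c*push+dr*r, phi+90
def rows(phis,piv,c,dr=0,pos=None,yaw=None):
    o=ctrl.get_obs(); pos=o["tool_pos"][:2] if pos is None else pos; yaw=o["orientation"][2] if yaw is None else yaw
    for f in phis:
        t,y=pose(f,piv,c,dr); d=t-pos; a=np.radians(yaw)
        tx=np.array([np.cos(a),np.sin(a)]); ty=np.array([np.sin(a),-np.cos(a)])
        dy=(y-yaw+180)%360-180
        print(f"0 0 {-np.radians(dy)/.1:.2f} {d@tx/.04:.2f} {d@ty/.04:.2f} 0 -1;  # phi {f:.1f} tgt {t.round(4)} yaw {y:.1f}")
        pos,yaw=t,y
E
python3 - <<'E'
from arc import *
rows([72,66.5,61,55.5,50,44.5,39,33.5,28,22.5,17,11.5,6,3],np.array([.5457,-.0046]),.019)
E
```

```text
0 0 2.08 -0.20 0.14 0 -1;  # phi 72.0 tgt [0.5539 0.0821] yaw 162.0
0 0 0.96 -0.21 0.04 0 -1;  # phi 66.5 tgt [0.5622 0.0809] yaw 156.5
0 0 0.96 -0.21 0.04 0 -1;  # phi 61.0 tgt [0.5703 0.079 ] yaw 151.0
0 0 0.96 -0.21 0.04 0 -1;  # phi 55.5 tgt [0.5782 0.0762] yaw 145.5
0 0 0.96 -0.21 0.04 0 -1;  # phi 50.0 tgt [0.5858 0.0727] yaw 140.0
0 0 0.96 -0.21 0.04 0 -1;  # phi 44.5 tgt [0.593  0.0685] yaw 134.5
0 0 0.96 -0.21 0.04 0 -1;  # phi 39.0 tgt [0.5998 0.0637] yaw 129.0
0 0 0.96 -0.21 0.04 0 -1;  # phi 33.5 tgt [0.6061 0.0582] yaw 123.5
0 0 0.96 -0.21 0.04 0 -1;  # phi 28.0 tgt [0.6118 0.0521] yaw 118.0
0 0 0.96 -0.21 0.04 0 -1;  # phi 22.5 tgt [0.617  0.0455] yaw 112.5
0 0 0.96 -0.21 0.04 0 -1;  # phi 17.0 tgt [0.6214 0.0384] yaw 107.0
0 0 0.96 -0.21 0.04 0 -1;  # phi 11.5 tgt [0.6252 0.031 ] yaw 101.5
0 0 0.96 -0.21 0.04 0 -1;  # phi 6.0 tgt [0.6282 0.0232] yaw 96.0
0 0 0.52 -0.11 0.02 0 -1;  # phi 3.0 tgt [0.6296 0.0188] yaw 93.0
```

```bash
python3 -m jog '0 0 1 -0.1 0.07 0 -1; 0 0 1.05 -0.1 0.07 0 -1; 0 0 0.96 -0.21 0.04 0 -1; 0 0 0.96 -0.21 0.04 0 -1' ; python3 -m jog '0 0 0.96 -0.21 0.04 0 -1; 0 0 0.96 -0.21 0.04 0 -1;0 0 0.96 -0.21 0.04 0 -1; 0 0 0.96 -0.21 0.04 0 -1'
```

```text
clock: 7.9
tool_pos: [0.578, 0.0747, 0.2345]
orientation: [-179.9, -0.1, 151.7]
force: [-5.2, -0.7, 0.6]
opening: 0.0005out of range
```

The first call was refused because it had a 1.05; the second one ran. The pin is being pushed at about 5 N, so I carry on from here.

Run:
```python
from arc import *
rows([51,45.5,40,34.5,29,23.5,18,12.5,7,4],np.array([.5457,-.0046]),.019)
```

```text
0 0 1.87 -0.16 0.05 0 -1;  # phi 51.0 tgt [0.5844 0.0734] yaw 141.0
0 0 0.96 -0.21 0.04 0 -1;  # phi 45.5 tgt [0.5917 0.0693] yaw 135.5
0 0 0.96 -0.21 0.04 0 -1;  # phi 40.0 tgt [0.5986 0.0646] yaw 130.0
0 0 0.96 -0.21 0.04 0 -1;  # phi 34.5 tgt [0.605  0.0592] yaw 124.5
0 0 0.96 -0.21 0.04 0 -1;  # phi 29.0 tgt [0.6108 0.0532] yaw 119.0
0 0 0.96 -0.21 0.04 0 -1;  # phi 23.5 tgt [0.6161 0.0467] yaw 113.5
0 0 0.96 -0.21 0.04 0 -1;  # phi 18.0 tgt [0.6207 0.0397] yaw 108.0
0 0 0.96 -0.21 0.04 0 -1;  # phi 12.5 tgt [0.6246 0.0323] yaw 102.5
0 0 0.96 -0.21 0.04 0 -1;  # phi 7.0 tgt [0.6278 0.0246] yaw 97.0
0 0 0.52 -0.11 0.02 0 -1;  # phi 4.0 tgt [0.6292 0.0203] yaw 94.0
```

```bash
python3 -m jog '0 0 0.95 -0.08 0.03 0 -1; 0 0 0.95 -0.08 0.03 0 -1; 0 0 0.96 -0.21 0.04 0 -1; 0 0 0.96 -0.21 0.04 0 -1' ; python3 -m jog '0 0 0.96 -0.21 0.04 0 -1; 0 0 0.96 -0.21 0.04 0 -1;0 0 0.96 -0.21 0.04 0 -1; 0 0 0 0 0 0 -1';python3 - <<'E'
from h import *
p,d,P=cloud("side"); a=cv2.resize(p[100:220,220:320,::-1],None,fx=4,fy=4)
p,d,P=cloud("top"); b=cv2.resize(p[120:220,120:220,::-1],None,fx=4,fy=4.8); cv2.imwrite("pics/s4c.png",np.hstack([a,b]))
E
```

```text
clock: 8.4
tool_pos: [0.5991, 0.0652, 0.2344]
orientation: [-179.8, -0.1, 129.8]
force: [-6.2, 0.9, 1.4]
opening: 0.0004
clock: 8.9
tool_pos: [0.618, 0.0474, 0.2344]
orientation: [-179.9, -0.1, 113.4]
force: [-2.1, 1.0, -0.9]
opening: 0.0006
```

View pics/s4c.png

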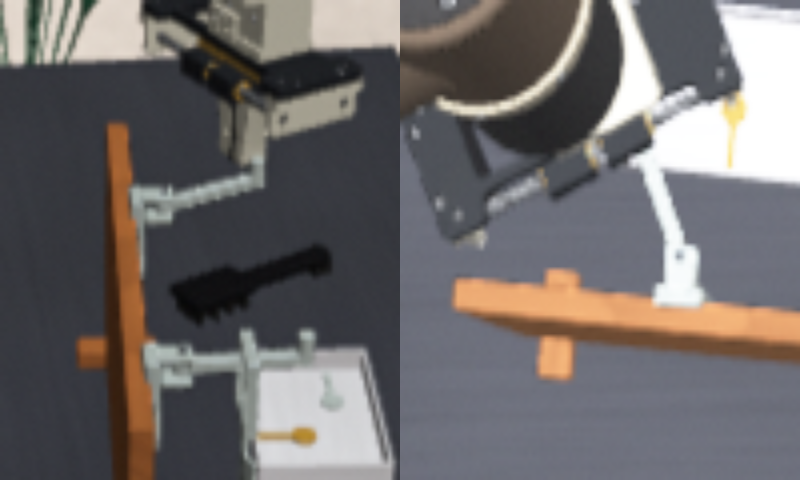

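```bash
python3 -m jog '0 0 0.96 -0.21 0.04 0 -1; 0 0 0.96 -0.21 0.04 0 -1; 0 0 0.96 -0.21 0.04 0 -1; 0 0 0.5 -0.11 0.02 0 -1' ;python3 -m jog '0 0 0.5 -0.11 0.02 0 -1;0 0 0 0 0 0 -1'
python3 - <<'E'
from arc import *
rows([0],np.array([.5457,-.0046]),.019)
E
```

```text
clock: 9.5
tool_pos: [0.6317, 0.022, 0.2345]
orientation: [-179.9, -0.1, 94.1]
force: [-5.7, 6.7, 0.7]
opening: 0.0007
clock: 9.75
tool_pos: [0.6329, 0.0176, 0.2345]
orientation: [-179.9, -0.1, 91.3]
force: [-5.6, 5.8, -0.4]
opening: 0.0005
0 0 0.23 -0.08 -0.06 0 -1;  # phi 0.0 tgt [0.6307 0.0144] yaw 90.0
```

```bash
python3 -m jog '0 0 0.25 -0.06 -0.02 0 -1;0 0 0.2 -0.05 -0.01 0 -1; 0 0 0 0 0 0 -1'; python3 -m jog '0 0 0.2 -0.06 0 0 -1;0 0 0 0 0 0 -1';python3 -m jog '0 0 0.2 -0.05 0 0 -1;0 0 0 0 0 0 -1'
```

```text
clock: 10.12
tool_pos: [0.6334, 0.0141, 0.2348]
orientation: [179.9, -0.2, 88.8]
force: [0.6, 7.2, -2.3]
opening: 0.0005
clock: 10.38
tool_pos: [0.6336, 0.0118, 0.2348]
orientation: [179.8, -0.2, 87.6]
force: [1.5, 7.1, -2.7]
opening: 0.0002
clock: 10.62
tool_pos: [0.6339, 0.0103, 0.2348]
orientation: [179.8, -0.2, 86.5]
force: [1.6, 9.4, -3.4]
opening: 0.0005
```

```bash
python3 -m jog '0 0 0.2 -0.05 0 0 -1;0 0 0 0 0 0 -1';python3 -m jog '0 0 0.2 -0.05 0 0 -1;0 0 0 0 0 0 -1'
```

```text
clock: 10.88
tool_pos: [0.6343, 0.0099, 0.2349]
orientation: [179.8, -0.4, 85.4]
force: [2.5, 15.5, -4.0]
opening: 0.0005
clock: 11.12
tool_pos: [0.6346, 0.0095, 0.2349]
orientation: [179.7, -0.5, 84.3]
force: [3.0, 20.8, -4.5]
opening: 0.0004
```

```bash
python3 -m jog '0 0 0 0.3 0 0 -1;0 0 0 0 0 -1 -1;0 0 0 0 0 -1 -1;0 0 0 -1 0 0 1;0 0 0 -1 0 0 1;0 0 0 -1 0 0 1;0 0 0 -1 0 0 1;0 0 0 -1 0 0 1'; python3 -m jog '0 0 0 -1 0 0 1;0 0 0 0 0 0 1;0 0 0 0 0 0 1'
python3 - <<'E'
from h import *
p,d,P=cloud("wrist","w5")
np.save("w5.npy",P)
p,d,P=cloud("top","t5"); np.save("t5.npy",P)
z=P[...,2]
E
```

```text
clock: 12.12
tool_pos: [0.6129, -0.185, 0.3155]
orientation: [179.9, 0.1, 84.2]
force: [-0.1, 0.0, 0.1]
opening: 0.0449
clock: 12.5
tool_pos: [0.6088, -0.2234, 0.3151]
orientation: [180.0, 0.0, 84.1]
force: [0.7, -0.8, 0.0]
opening: 0.0749
```

View pics/w5.png

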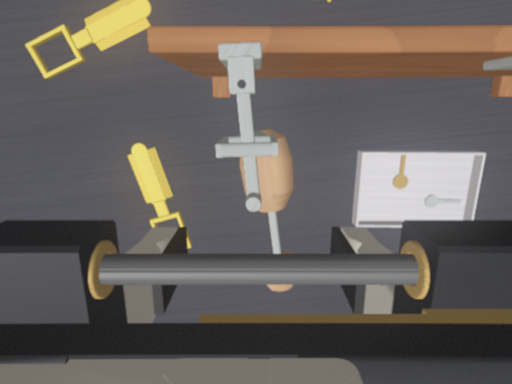

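View pics/t5.png

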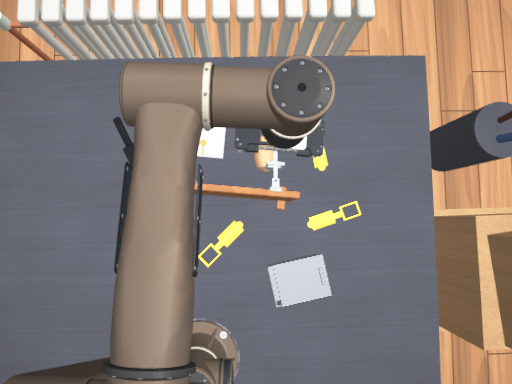

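Run:
```python
import numpy as np,cv2
P=np.load("w5.npy")
def box(u0,u1,v0,v1,lo,hi):
    s=P[v0:v1,u0:u1].reshape(-1,3); return s[(s[:,2]>lo)&(s[:,2]<hi)]
s=box(210,285,137,162,.2335,.245)
r=cv2.minAreaRect(s[:,:2].astype(np.float32)*1000); print("horn top",len(s),s.mean(0),r,"z",np.percentile(s[:,2],[5,50,95]))
u=np.linalg.svd(s[:,:2]-s[:,:2].mean(0),full_matrices=False)[2][0];print("long axis yaw",np.degrees(np.arctan2(u[1],u[0])))
s=box(240,266,192,214,.240,.25);print("pin",len(s),s.mean(0))
s=box(236,247,78,90,.233,.245);print("pivot",len(s),s.mean(0))
s=box(235,262,162,190,.226,.233);print("bar",len(s),s.mean(0))
```

```text
horn top 873 [ 0.56888857 -0.22849634  0.23623217] ((569.0637817382812, -228.725341796875), (45.853553771972656, 10.241873741149902), 85.67672729492188) z [0.23479441 0.23629418 0.23745161]
long axis yaw -94.80787690869592
pin 195 [ 0.60784599 -0.22817705  0.24315339]
pivot 132 [ 0.5232232  -0.22735136  0.23638263]
bar 368 [ 0.58958177 -0.22791342  0.22932516]
```

```bash
python3 -m jog '0 0 -0.2 -0.24 -0.98 0 1;0 0 0 0 0 0.7 1;0 0 0 0 0 0 1'
python3 - <<'E'
from h import *
p,d,P=cloud("side"); a=cv2.resize(p[100:250,220:340,::-1],None,fx=4,fy=4); cv2.imwrite("pics/s6.png",a)
E
```

```text
clock: 12.98
tool_pos: [0.5678, -0.2276, 0.2857]
orientation: [-179.8, -0.0, 85.3]
force: [-0.0, 0.2, 1.1]
opening: 0.0879
```

View pics/s6.png

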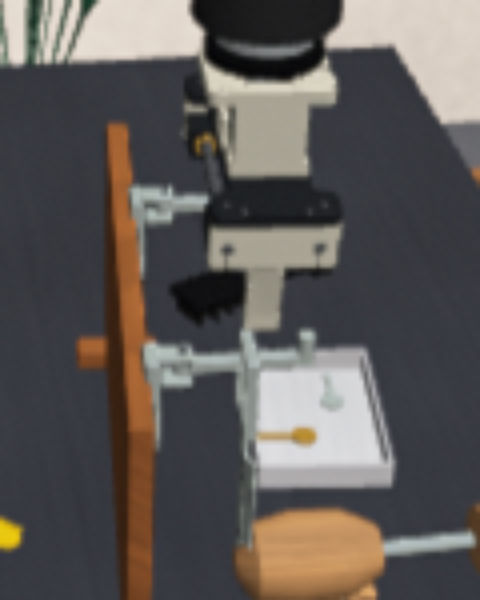

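```bash
python3 -m jog '0 0 0 -0.03 0.02 0.7 1;0 0 0 0 0 0.7 1;0 0 0 0 0 0.7 1;0 0 0 0 0 0 1'; python3 -m jog '0 0 0 0 0 0 0;0 0 0 0 0 0 -1;0 0 0 0 0 0 -1;0 0 0 0 0 0 -1;0 0 0 0 0 0 -1'
python3 - <<'E'
from h import *
p,d,P=cloud("side"); a=cv2.resize(p[100:250,220:340,::-1],None,fx=4,fy=4); cv2.imwrite("pics/s7.png",a)
E
```

```text
clock: 13.52
tool_pos: [0.5692, -0.2294, 0.2018]
orientation: [-179.8, -0.0, 85.3]
force: [1.2, -0.4, 0.9]
opening: 0.0877
clock: 14.15
tool_pos: [0.5696, -0.2299, 0.2032]
orientation: [180.0, -0.0, 85.3]
force: [-0.4, 0.7, 1.3]
opening: 0.0455
```

View pics/s7.png

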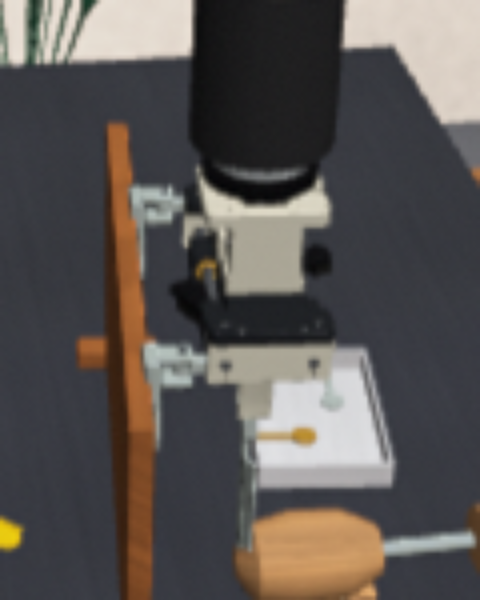

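```bash
python3 -m jog '0 0 0 0 0 -0.3 -1;0 0 0 0 0 -0.32 -1;0 0 0 0 0 0 -1'; python3 -c "
from plant import ctrl;print(ctrl.get_obs())"
```

```text
clock: 14.58
tool_pos: [0.5703, -0.2302, 0.2296]
orientation: [179.8, 0.0, 85.3]
force: [0.4, -0.2, -0.4]
opening: 0.0458
{'clock': 14.575, 'joint_pos': array([-3.79135949e+00,  1.47432249e+01, -7.17604185e+00,  2.31163154e-02,
       -6.79180308e+01, -9.09205409e+01]), 'qvel': array([ 0.01036982,  0.7208127 , -1.5733848 , -0.71090719,  1.06852863,
       -0.09576376]), 'tau': array([-1.26656468e-02, -5.05441439e+01,  2.95801306e+01,  7.13393033e+00,
       -3.20036262e-01, -2.52664477e-04]), 'tool_pos': array([ 0.57031831, -0.23015643,  0.22956351]), 'orientation': array([1.79836976e+02, 1.88285749e-02, 8.52967326e+01]), 'force': array([ 0.43637551, -0.15526137, -0.3637875 ]), 'moment': array([-0.01818366,  0.00572774, -0.02970749]), 'opening': 0.045768054467171436}
```

Run:
```python
from h import *
p,d,P=cloud("side"); a=cv2.resize(p[100:250,220:340,::-1],None,fx=4,fy=4); cv2.imwrite("pics/s8.png",a)
```

```text
(no output)
```

View pics/s8.png

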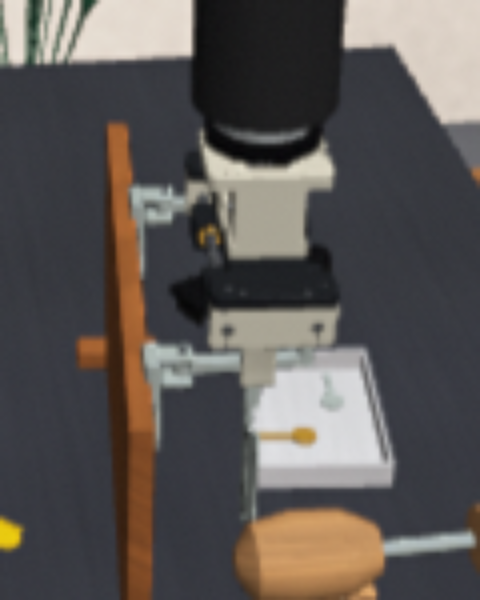

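The horn is lifted and hanging straight in the grip. Next I take it out over pin A.

```bash
python3 -m jog '0 0 0 0.05 0.5 0 -1;0 0 0 0.05 0.5 0 -1;0 0 0 0.05 0.5 0 -1;0 0 0 0 0 0 -1'; python3 -m jog '0 0 0 0 0.5 0 -1;0 0 0 0 0 0 -1'
python3 - <<'E'
from h import *
p,d,P=cloud("side"); a=cv2.resize(p[100:250,220:340,::-1],None,fx=4,fy=4); cv2.imwrite("pics/s9.png",a)
E
```

```text
clock: 15.12
tool_pos: [0.6304, -0.2287, 0.2265]
orientation: [-179.9, -0.0, 85.3]
force: [0.3, 0.4, -1.0]
opening: 0.0457
clock: 15.38
tool_pos: [0.6498, -0.2305, 0.227]
orientation: [-179.9, -0.0, 85.3]
force: [-0.1, -0.2, -1.3]
opening: 0.0457
```

View pics/s9.png

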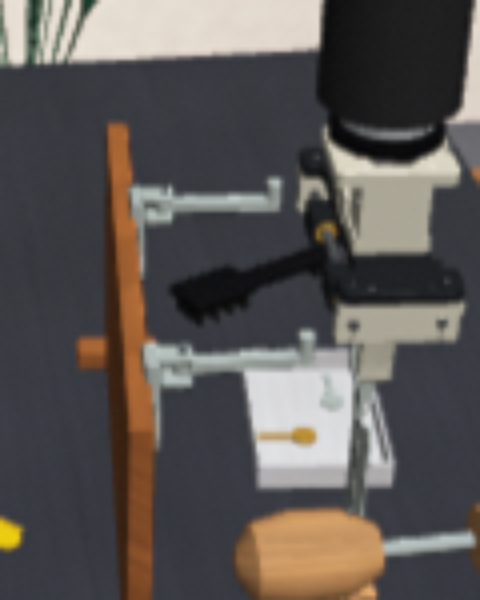

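Run:
```python
from h import *
for n,(v0,v1,u0,u1) in dict(side=(140,165,250,300)).items():
    p,d,P=cloud(n)
    s=P[v0:v1,u0:u1].reshape(-1,3); 
    pin=s[(s[:,2]>.236)&(s[:,0]>.6)&(s[:,0]<.65)]; print(n,"pin",len(pin),pin.mean(0),pin.min(0),pin.max(0))
    b=s[(s[:,2]>.215)&(s[:,2]<.234)&(s[:,0]>.565)&(s[:,0]<.615)]
    print("bar",len(b),b.mean(0)); 
    if len(b)>9: print(np.polyfit(b[:,0],b[:,1],1))
p,d,P=cloud("top"); cv2.imwrite("pics/t9.png",cv2.resize(p[100:220,120:310,::-1],None,fx=4,fy=4))
z=P[...,2]; s=P[100:220,120:310].reshape(-1,3)
k=(s[:,2]>.24)&(s[:,2]<.25)&(s[:,0]>.6)&(s[:,0]<.65)&(abs(s[:,1]+.01)<.04); print("top pin",k.sum(),s[k].mean(0))
k=(s[:,2]>.226)&(s[:,2]<.234)&(s[:,0]>.565)&(s[:,0]<.615)&(abs(s[:,1]+.01)<.04); print("top bar",k.sum(),s[k].mean(0))
```

```text
side pin 119 [ 0.62108394 -0.1551261   0.30674619] [ 0.61289712 -0.20606021  0.23602306] [ 0.63512571 -0.00704747  0.33537508]
bar 64 [ 0.59037367 -0.0122937   0.22549091]
[-0.07464079  0.03177226]
top pin 0 [nan nan nan]
top bar 0 [nan nan nan]<stdin>:11: RuntimeWarning: Mean of empty slice.
  ret = um.true_divide(
<stdin>:12: RuntimeWarning: Mean of empty slice.
```

View pics/t9.png

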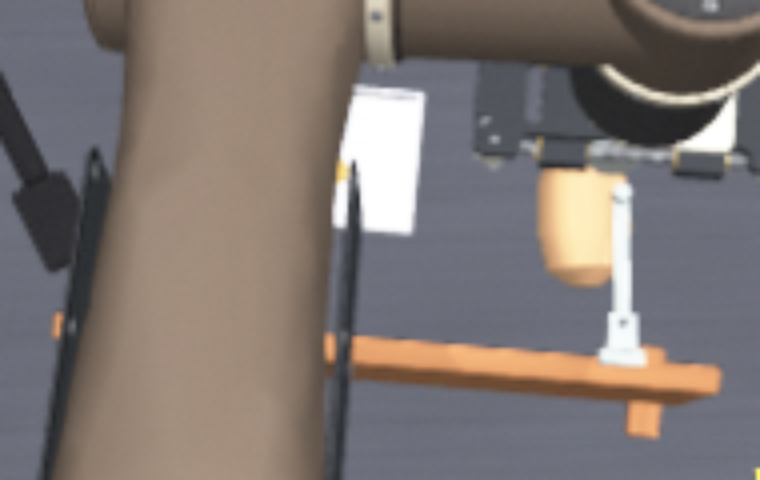

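```bash
python3 -m jog '0 0 0 0.4 0.1 0 -1;0 0 0 0.8 -0.06 0 -1;0 0 0 0.9 -0.06 0 -1;0 0 0 0.9 -0.06 0 -1;0 0 0 0.9 -0.06 0 -1;0 0 0 0.8 -0.06 0 -1;0 0 0 0.5 -0.04 0 -1;0 0 0 0.25 0 0 -1'; python3 -m jog '0 0 0 0 0 0 -1'
python3 - <<'E'
from h import *
p,d,P=cloud("side"); a=cv2.resize(p[90:240,220:340,::-1],None,fx=4,fy=4); cv2.imwrite("pics/s10.png",a)
p,d,P=cloud("wrist"); b=cv2.resize(p[:,:,::-1],None,fx=1.5,fy=1.5); cv2.imwrite("pics/w10.png",b); np.save("w10.npy",P)
E
```

```text
clock: 16.52
tool_pos: [0.6579, -0.0113, 0.228]
orientation: [180.0, -0.0, 85.4]
force: [0.3, -1.0, -1.7]
opening: 0.0455
clock: 16.65
tool_pos: [0.6581, -0.0123, 0.2278]
orientation: [180.0, 0.0, 85.3]
force: [-0.2, 0.3, -1.7]
opening: 0.0459
```

View pics/s10.png

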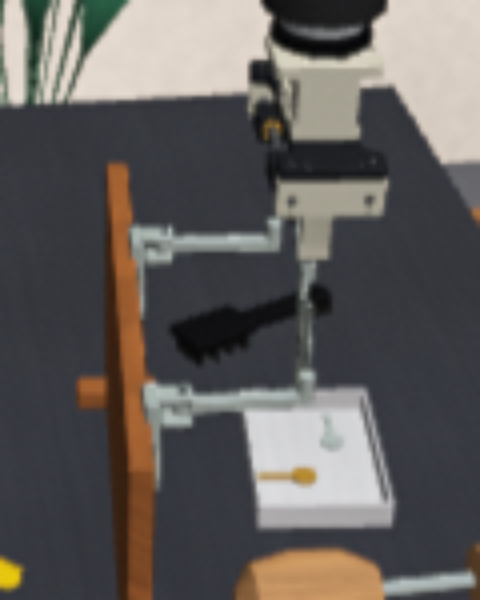

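View pics/w10.png

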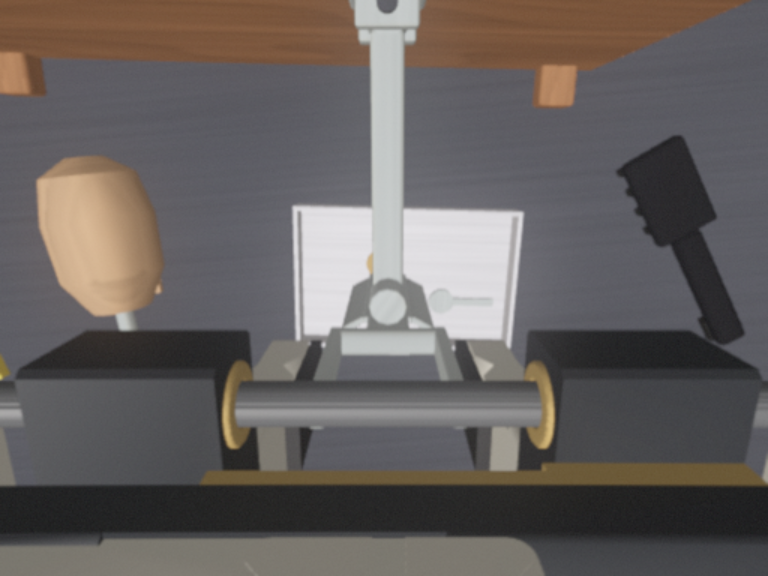

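The wrist view shows pin B (387,305) centred on the eye top (388,342), with the bar along the tool's y axis. I pull the eye back over the pin.

```bash
python3 -m jog '0 0 0 0 -0.4 0 -1;0 0 0 0 -0.4 0 -1;0 0 0 0 -0.4 0 -1;0 0 0 0 0 0 -1'; python3 -m jog '0 0 0 0 -0.35 0 -1;0 0 0 0 0 0 -1'
python3 - <<'E'
from h import *
p,d,P=cloud("side"); a=cv2.resize(p[90:240,220:340,::-1],None,fx=4,fy=4); cv2.imwrite("pics/s11.png",a)
p,d,P=cloud("wrist"); b=cv2.resize(p[:,:,::-1],None,fx=1.5,fy=1.5); cv2.imwrite("pics/w11.png",b); np.save("w11.npy",P)
E
```

```text
clock: 17.25
tool_pos: [0.6089, -0.0085, 0.2286]
orientation: [179.9, -0.0, 85.3]
force: [-0.4, 0.2, 0.1]
opening: 0.0457
clock: 17.5
tool_pos: [0.5955, -0.0073, 0.2281]
orientation: [180.0, -0.0, 85.3]
force: [0.6, -1.1, -1.1]
opening: 0.0457
```

View pics/s11.png

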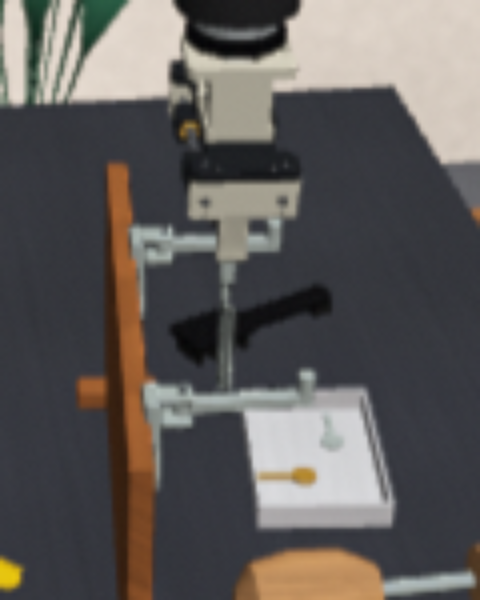

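View pics/w11.png

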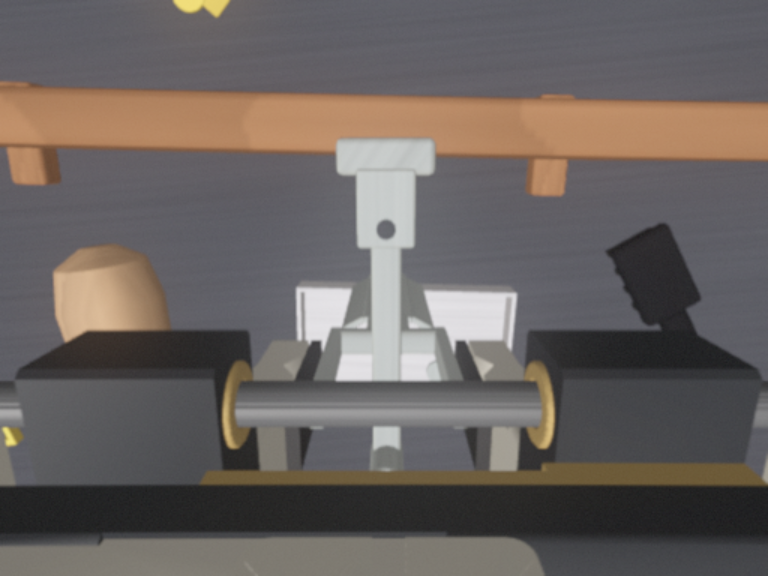

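Run:
```python
import cv2,numpy as np
a=cv2.imread("pics/w11.png")
cv2.imwrite("pics/w11c.png",cv2.resize(a[260:500,250:530],None,fx=2.4,fy=2.4))
P=np.load("w11.npy")
for v in (215,222,226,230,235,240,245): print(v,[np.round(P[v,u,2]*1000).tolist() for u in (228,240,252,257,262,275,290)])
```

```text
215 [2.0, 178.0, 231.0, 229.0, 230.0, 177.0, 2.0]
222 [207.0, 207.0, 229.0, 229.0, 228.0, 207.0, 209.0]
226 [209.0, 208.0, 230.0, 230.0, 230.0, 209.0, 212.0]
230 [208.0, 208.0, 230.0, 230.0, 229.0, 208.0, 212.0]
235 [208.0, 208.0, 230.0, 230.0, 230.0, 208.0, 214.0]
240 [2.0, 2.0, 230.0, 229.0, 231.0, 1.0, 2.0]
245 [2.0, 3.0, 229.0, 229.0, 230.0, 4.0, 5.0]
```

View pics/w11c.png

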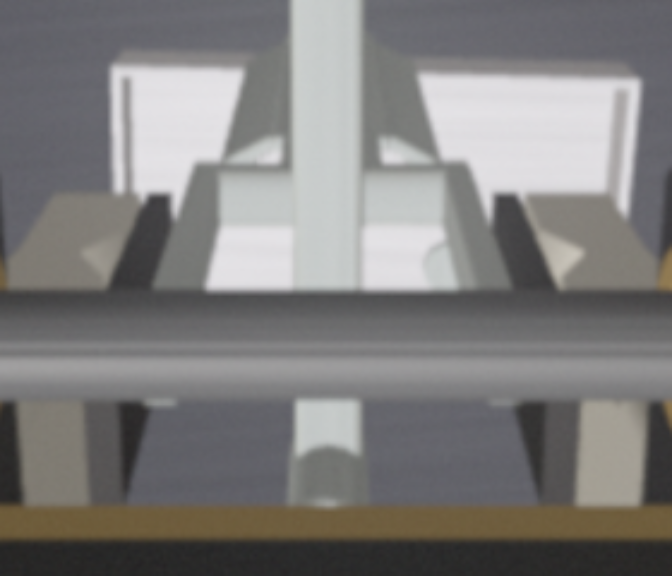

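The eye's lower bar (z 208 mm) shows below the hook bar (230 mm), so it is threaded correctly. I lower it gently until the hook takes the weight.

```bash
python3 -m jog '0 0 0 0 0 0.3 -1;0 0 0 0 0 0.28 -1;0 0 0 0 0 0 -1'; python3 -m jog '0 0 0 0 0 0.03 -1;0 0 0 0 0 0 -1'
```

```text
clock: 17.98
tool_pos: [0.5961, -0.0075, 0.2035]
orientation: [-179.9, 0.0, 85.3]
force: [-0.7, -0.7, -1.5]
opening: 0.0458
clock: 18.23
tool_pos: [0.5962, -0.0074, 0.2032]
orientation: [-180.0, 0.0, 85.3]
force: [-0.4, -0.5, 2.1]
opening: 0.0456
```

```bash
python3 -m jog '0 0 0 0 0 0 0.2;0 0 0 0 0 0 0.6;0 0 0 0 0 0 1;0 0 0 0 0 0 1;0 0 0 0 0 0 1'; python3 -m jog '0 0 0 0 0 -0.5 1;0 0 0 0 0 -0.7 1;0 0 0 0 0 -1 1; 0 0 0 0 0 -0.5 1;0 0 0 0 0 0 1'
python3 - <<'E'
from h import *
p,d,P=cloud("side"); a=cv2.resize(p[90:240,220:340,::-1],None,fx=4,fy=4); cv2.imwrite("pics/s12.png",a)
E
```

```text
clock: 18.85
tool_pos: [0.5963, -0.0074, 0.2034]
orientation: [180.0, -0.0, 85.3]
force: [-0.6, -0.2, 0.1]
opening: 0.0855
clock: 19.48
tool_pos: [0.597, -0.0073, 0.3133]
orientation: [179.8, -0.1, 85.3]
force: [-0.6, -0.5, -0.5]
opening: 0.0873
```

View pics/s12.png

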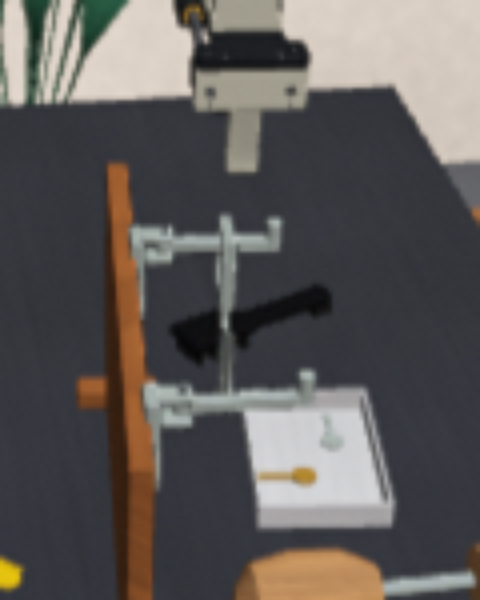

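```bash
python3 -m jog '0 0 0 -0.95 0.12 0 -1;0 0 0 -0.95 0.12 0 -1;0 0 0 -0.95 0.12 0 -1;0 0 0 -0.95 0.12 0 -1;0 0 0 -0.95 0.12 0 -1;0 0 0 -0.95 0.12 0 -1;0 0 0 -0.95 0.12 0 -1;0 0 -0.7 0 0 0 -1'; python3 -m jog '0 0 0 0 0 0 -1'
python3 - <<'E'
from h import *
p,d,P=cloud("wrist"); b=cv2.resize(p[:,:,::-1],None,fx=1.5,fy=1.5); cv2.imwrite("pics/w13.png",b)
def box(u0,u1,v0,v1,lo,hi):
    s=P[v0:v1,u0:u1].reshape(-1,3); return s[(s[:,2]>lo)&(s[:,2]<hi)&(abs(s[:,1]+.228)<.03)]
s=box(0,512,0,384,.240,.25);print("pin+",len(s),s.mean(0))
s=s[s[:,0]>.59];print("pin",len(s),s.mean(0))
s=box(0,512,0,384,.226,.233);s=s[(s[:,0]>.55)&(s[:,0]<.598)];print("bar",len(s),s.mean(0),np.polyfit(s[:,0],s[:,1],1))
E
```

```text
clock: 20.52
tool_pos: [0.6071, -0.2776, 0.309]
orientation: [-179.8, -0.0, 89.2]
force: [0.6, 0.6, -0.2]
opening: 0.0132
clock: 20.65
tool_pos: [0.6074, -0.2756, 0.3097]
orientation: [-179.9, -0.0, 89.2]
force: [0.3, 0.7, -0.6]
opening: 0.0033
pin+ 207 [ 0.60796633 -0.22870137  0.24305699]
pin 207 [ 0.60796633 -0.22870137  0.24305699]
bar 912 [ 0.57341952 -0.22829426  0.22931145] [-0.01161172 -0.22163588]
```

View pics/w13.png

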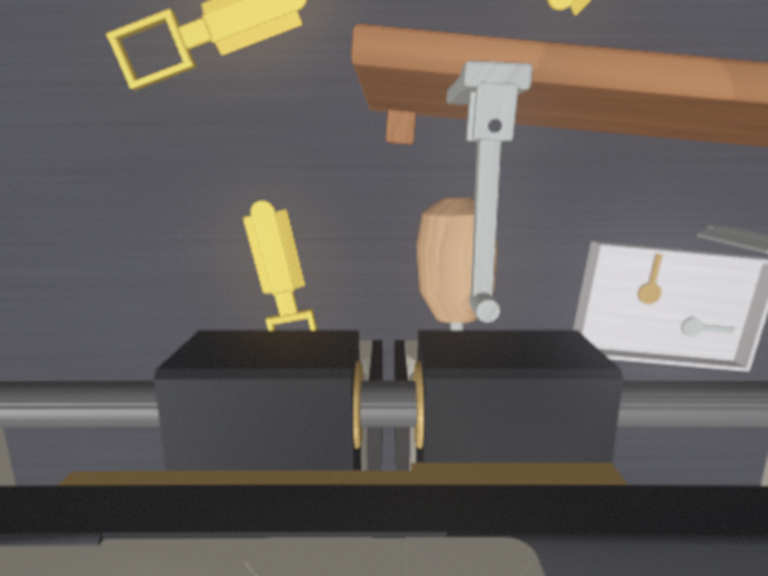

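```bash
python3 -m jog '0 0 0 0 0 1 -1;0 0 0 0 0 0.86 -1;0 0 0 0 0 0 -1;0 0 0 0.5 0 0 -1;0 0 0 0 0 0 -1'
python3 - <<'E'
from arc import *
rows([2,7.5,13,18.5,24,29.5,35,40.5,46,51.5,57,62.5,68,73.5,76,79],np.array([.5232,-.2277]),-.020)
E
```

```text
clock: 21.32
tool_pos: [0.6091, -0.2538, 0.2391]
orientation: [179.8, 0.0, 89.4]
force: [0.1, -0.3, 0.4]
opening: 0.0004
0 0 -0.46 0.23 -0.01 0 -1;  # phi 2.0 tgt [ 0.6088 -0.2447] yaw 92.0
0 0 -0.96 0.21 0.04 0 -1;  # phi 7.5 tgt [ 0.6101 -0.2364] yaw 97.5
0 0 -0.96 0.21 0.04 0 -1;  # phi 13.0 tgt [ 0.6105 -0.2281] yaw 103.0
0 0 -0.96 0.21 0.04 0 -1;  # phi 18.5 tgt [ 0.6102 -0.2197] yaw 108.5
0 0 -0.96 0.21 0.04 0 -1;  # phi 24.0 tgt [ 0.609  -0.2114] yaw 114.0
0 0 -0.96 0.21 0.04 0 -1;  # phi 29.5 tgt [ 0.607  -0.2033] yaw 119.5
0 0 -0.96 0.21 0.04 0 -1;  # phi 35.0 tgt [ 0.6043 -0.1953] yaw 125.0
0 0 -0.96 0.21 0.04 0 -1;  # phi 40.5 tgt [ 0.6008 -0.1877] yaw 130.5
0 0 -0.96 0.21 0.04 0 -1;  # phi 46.0 tgt [ 0.5966 -0.1804] yaw 136.0
0 0 -0.96 0.21 0.04 0 -1;  # phi 51.5 tgt [ 0.5918 -0.1736] yaw 141.5
0 0 -0.96 0.21 0.04 0 -1;  # phi 57.0 tgt [ 0.5863 -0.1673] yaw 147.0
0 0 -0.96 0.21 0.04 0 -1;  # phi 62.5 tgt [ 0.5802 -0.1615] yaw 152.5
0 0 -0.96 0.21 0.04 0 -1;  # phi 68.0 tgt [ 0.5736 -0.1564] yaw 158.0
0 0 -0.96 0.21 0.04 0 -1;  # phi 73.5 tgt [ 0.5665 -0.1519] yaw 163.5
0 0 -0.44 0.09 0.02 0 -1;  # phi 76.0 tgt [ 0.5632 -0.1501] yaw 166.0
0 0 -0.52 0.11 0.02 0 -1;  # phi 79.0 tgt [ 0.5591 -0.1481] yaw 169.0
```

```bash
python3 -m jog '0 0 -0.46 0.23 -0.01 0.1 -1; 0 0 -0.96 0.21 0.04 0 -1;0 0 -0.96 0.21 0.04 0 -1;0 0 -0.96 0.21 0.04 0 -1'; python3 -m jog '0 0 -0.96 0.21 0.03 0 -1;0 0 -0.96 0.21 0.03 0 -1;0 0 -0.96 0.21 0.03 0 -1; 0 0 0 0 0 0 -1';python3 - <<'E'
from arc import *
p,d,P=cloud("side"); a=cv2.resize(p[100:250,220:340,::-1],None,fx=4,fy=4); cv2.imwrite("pics/s14.png",a)
rows([40.5,46,51.5,57,62.5,68,73.5,76,79],np.array([.5232,-.2277]),-.020)
E
```

```text
clock: 21.82
tool_pos: [0.6101, -0.2205, 0.2339]
orientation: [179.9, 0.1, 108.7]
force: [1.9, -4.2, 0.7]
opening: 0.0005
clock: 22.32
tool_pos: [0.6034, -0.1955, 0.2339]
orientation: [179.9, 0.1, 125.0]
force: [2.3, -0.4, 0.8]
opening: 0.0007
0 0 -0.97 0.20 0.07 0 -1;  # phi 40.5 tgt [ 0.6008 -0.1877] yaw 130.5
0 0 -0.96 0.21 0.04 0 -1;  # phi 46.0 tgt [ 0.5966 -0.1804] yaw 136.0
0 0 -0.96 0.21 0.04 0 -1;  # phi 51.5 tgt [ 0.5918 -0.1736] yaw 141.5
0 0 -0.96 0.21 0.04 0 -1;  # phi 57.0 tgt [ 0.5863 -0.1673] yaw 147.0
0 0 -0.96 0.21 0.04 0 -1;  # phi 62.5 tgt [ 0.5802 -0.1615] yaw 152.5
0 0 -0.96 0.21 0.04 0 -1;  # phi 68.0 tgt [ 0.5736 -0.1564] yaw 158.0
0 0 -0.96 0.21 0.04 0 -1;  # phi 73.5 tgt [ 0.5665 -0.1519] yaw 163.5
0 0 -0.44 0.09 0.02 0 -1;  # phi 76.0 tgt [ 0.5632 -0.1501] yaw 166.0
0 0 -0.52 0.11 0.02 0 -1;  # phi 79.0 tgt [ 0.5591 -0.1481] yaw 169.0
```

View pics/s14.png

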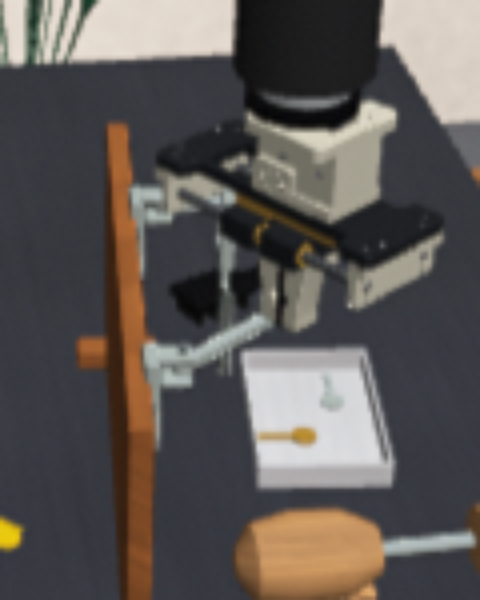

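```bash
python3 -m jog '0 0 -0.96 0.2 0.06 0 -1; 0 0 -0.96 0.21 0.04 0 -1;0 0 -0.96 0.21 0.04 0 -1;0 0 -0.96 0.21 0.04 0 -1'; python3 -m jog '0 0 -0.96 0.21 0.04 0 -1;0 0 -0.96 0.21 0.04 0 -1;0 0 0 0 0 0 -1';python3 - <<'E'
from arc import *
p,d,P=cloud("side"); a=cv2.resize(p[100:250,220:340,::-1],None,fx=4,fy=4); cv2.imwrite("pics/s15.png",a)
rows([73.5,76,79,81],np.array([.5232,-.2277]),-.020)
E
```

```text
clock: 22.88
tool_pos: [0.5858, -0.1682, 0.2338]
orientation: [-180.0, 0.1, 147.0]
force: [3.8, -4.9, -0.4]
opening: 0.0006
clock: 23.25
tool_pos: [0.5724, -0.1569, 0.2337]
orientation: [-180.0, 0.1, 157.9]
force: [3.9, -4.0, -0.2]
opening: 0.0002
0 0 -0.98 0.18 0.06 0 -1;  # phi 73.5 tgt [ 0.5665 -0.1519] yaw 163.5
0 0 -0.44 0.09 0.02 0 -1;  # phi 76.0 tgt [ 0.5632 -0.1501] yaw 166.0
0 0 -0.52 0.11 0.02 0 -1;  # phi 79.0 tgt [ 0.5591 -0.1481] yaw 169.0
0 0 -0.35 0.07 0.02 0 -1;  # phi 81.0 tgt [ 0.5563 -0.1469] yaw 171.0
```

View pics/s15.png

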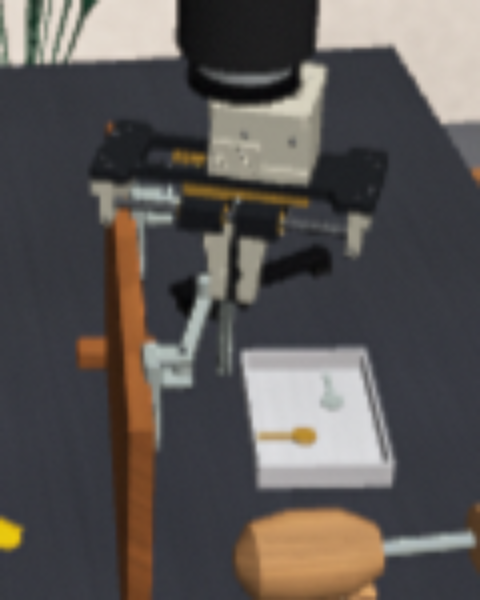

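```bash
python3 -m jog '0 0 -0.9 0.18 0.05 0 -1; 0 0 -0.44 0.1 0.02 0 -1;0 0 0 0 0 0 -1'; python3 -m jog '0 0 -0.5 0.1 0.02 0 -1;0 0 0 0 0 0 -1'; python3 -m jog '0 0 -0.3 0.06 0.02 0 -1;0 0 0 0 0 0 -1'
```

```text
clock: 23.68
tool_pos: [0.5634, -0.1509, 0.2338]
orientation: [-179.9, 0.1, 165.6]
force: [3.7, -6.6, -1.1]
opening: 0.0007
clock: 23.92
tool_pos: [0.5601, -0.1491, 0.2338]
orientation: [-179.9, 0.2, 168.4]
force: [5.6, -6.7, -0.6]
opening: 0.0007
clock: 24.18
tool_pos: [0.5581, -0.148, 0.2339]
orientation: [-179.9, 0.2, 170.2]
force: [5.9, -7.6, -1.4]
opening: 0.0
```

```bash
python3 -m jog '0 0 -0.2 0.05 0.01 0 -1;0 0 0 0 0 0 -1'; python3 -m jog '0 0 -0.2 0.05 0.01 0 -1;0 0 0 0 0 0 -1'
```

```text
clock: 24.42
tool_pos: [0.5563, -0.1473, 0.2339]
orientation: [-179.9, 0.2, 171.3]
force: [6.6, -7.9, -0.8]
opening: 0.0003
clock: 24.68
tool_pos: [0.5544, -0.1466, 0.2339]
orientation: [-179.9, 0.2, 172.4]
force: [6.8, -7.9, -1.5]
opening: 0.0005
```

```bash
python3 -m jog '0 0 -0.1 0.05 -0.05 0 -1;0 0 0 0 0 0 -1'; python3 -m jog '0 0 -0.1 0.05 -0.04 0 -1;0 0 0 0 0 0 -1'
```

```text
clock: 24.92
tool_pos: [0.5531, -0.1467, 0.2339]
orientation: [179.9, 0.3, 173.0]
force: [8.5, 1.1, -0.9]
opening: 0.0005
clock: 25.18
tool_pos: [0.5514, -0.1471, 0.2339]
orientation: [179.9, 0.3, 173.6]
force: [8.9, 4.7, -0.6]
opening: 0.0004
```

```bash
python3 -m jog '0 0 -0.1 0.05 0 0 -1;0 0 0 0 0 0 -1'; python3 -m jog '0 0 0 0.05 0 0 -1;0 0 0 0 0 0 -1'
```

```text
clock: 25.42
tool_pos: [0.5498, -0.1467, 0.234]
orientation: [179.9, 0.4, 174.2]
force: [10.1, 4.5, -1.9]
opening: 0.0004
clock: 25.68
tool_pos: [0.5495, -0.1466, 0.2342]
orientation: [179.9, 0.6, 174.2]
force: [15.5, 2.9, -5.1]
opening: 0.0003
```

```bash
python3 -m jog '0 0 0 0 0 0 -1;0 0 0 0 0 0 -1;0 0 0 0 0 0 -1;0 0 0 0 0 0 -1'; python3 -m jog '0 0 0 0.03 0 0 -1;0 0 0 0 0 0 -1;0 0 0 0 0 0 -1;0 0 0 0 0 0 -1'
```

```text
clock: 26.18
tool_pos: [0.5495, -0.1466, 0.2342]
orientation: [179.9, 0.6, 174.2]
force: [16.8, 3.2, -4.3]
opening: 0.0004
clock: 26.68
tool_pos: [0.5493, -0.1466, 0.2344]
orientation: [179.9, 0.7, 174.2]
force: [18.4, 0.7, -6.9]
opening: 0.0006
```

```bash
python3 -m jog '0 0 0 -0.25 0 0 -1;0 0 0 -0.35 0 0 -1;0 0 0 0 0 -0.8 -1;0 0 0 0 0 -1 -1;0 0 0 0 -0.7 -1 -1;0 0 0 0 -0.7 0 -1;0 0 0 0 -0.7 0 -1;0 0 0 0 0 0 -1'
python3 - <<'E'
from h import *
p,d,P=cloud("side"); a=cv2.resize(p[100:250,220:340,::-1],None,fx=4,fy=4); cv2.imwrite("pics/s16.png",a)
p,d,P=cloud("top"); cv2.imwrite("pics/t16.png",cv2.resize(p[100:220,120:310,::-1],None,fx=4,fy=4))
z=P[...,2]; s=P[130:200,120:310].reshape(-1,3)
k=(s[:,2]>.24)&(s[:,2]<.25); print(k.sum(),s[k].mean(0))
print(nets.boxes_of("horn_eye","top"),nets.boxes_of("shoe_tree","top"),nets.boxes_of("key_tray","top"))
E
```

```text
clock: 27.68
tool_pos: [0.5583, -0.2353, 0.3443]
orientation: [-180.0, -0.1, 174.0]
force: [-0.8, 0.3, 0.2]
opening: 0.0006
16 [ 0.52902668 -0.14539412  0.24375357]
[{'location': [0.3737, -0.0935, 0.0083], 'score': 0.92}, {'location': [0.4237, -0.4072, 0.011], 'score': 0.66}] [{'location': [0.5934, -0.1973, 0.0616], 'score': 0.75}, {'location': [0.5005, -0.1212, 0.223], 'score': 0.5}] []
```

View pics/s16.png

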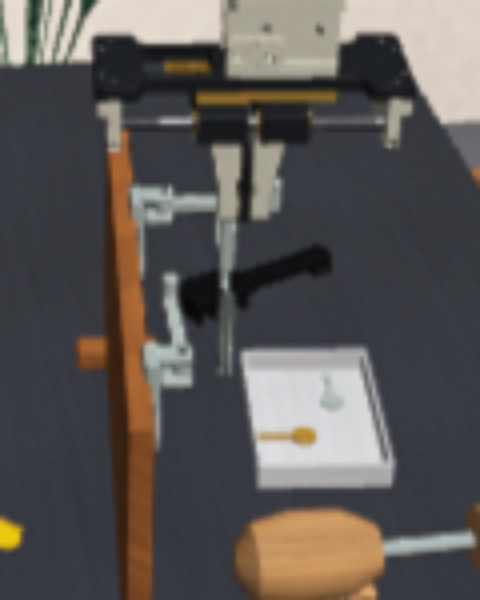

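View pics/t16.png

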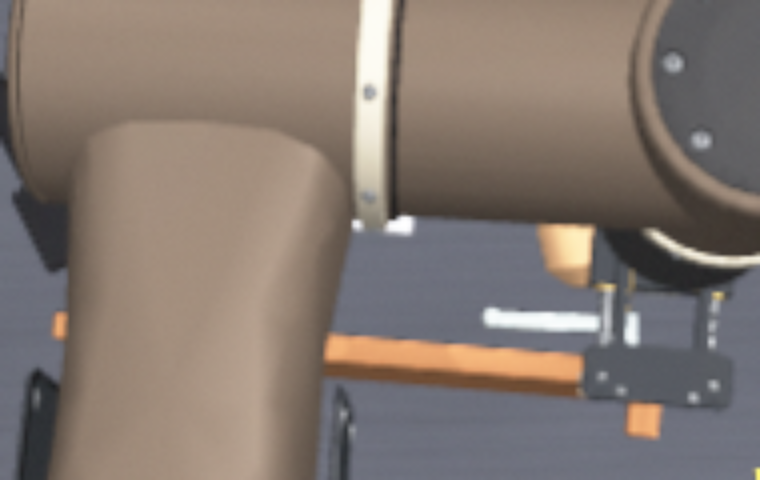

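```bash
python3 -m jog '0 0 0 0 -0.9 -0.5 -1;0 0 0 0 -0.9 -0.5 -1;0 0 0 0 0 0 -1'
python3 - <<'E'
from h import *
p,d,P=cloud("side","s17"); a=cv2.resize(p[100:250,220:340,::-1],None,fx=4,fy=4); cv2.imwrite("pics/s17c.png",a)
s=P[100:250,220:340].reshape(-1,3)
k=(s[:,2]>.2)&(s[:,2]<.25)&(abs(s[:,0]-.597)<.012)&(abs(s[:,1])<.05); print("eye",k.sum(),s[k].mean(0),s[k].min(0),s[k].max(0))
for t in ("shoe_tree","key_tray","brush"): print(t,[(r["score"],r["location"]) for r in nets.boxes_of(t,"side")][:2])
E
```

```text
clock: 28.3
tool_pos: [0.5519, -0.3067, 0.3863]
orientation: [-179.9, 0.1, 174.1]
force: [-0.1, 0.6, 0.2]
opening: 0.0006
eye 66 [ 0.59365769 -0.01811123  0.22285514] [ 0.58535164 -0.03797274  0.20000339] [0.60159459 0.01583081 0.23801344]
shoe_tree [(0.86, [0.647, -0.2292, 0.0482])]
key_tray [(0.6, [0.6781, -0.0006, 0.0042])]
brush [(0.61, [0.6561, 0.1975, 0.0229])]
```

View pics/s17c.png

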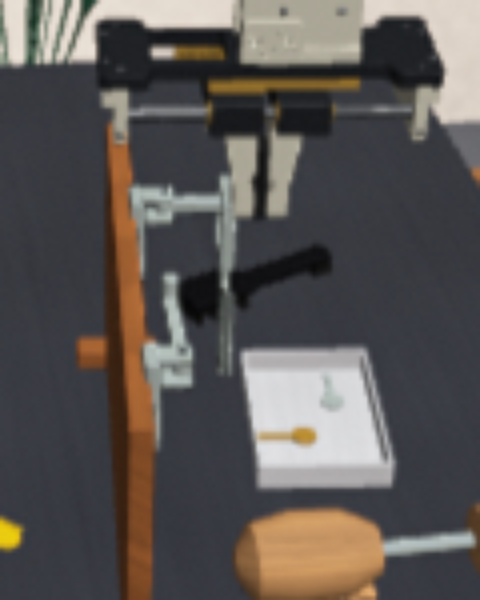

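The horn hangs upright at z max 0.238, hook A is folded, the bystanders haven't moved and the robot is clear. I'm handing in.

```bash
python3 -c "
from plant import ctrl;print(ctrl.close_job())"
```

```text
the job is handed in; nothing more can be done
None
```

The job is done and handed in at about 28.5 s of the 72 s allowed; no verdict was reported.

- **Unfolding the empty hook:** I pushed the place_b hook out until it stopped moving. The push there was about 15 to 21 N, under the 35 N limit, with the horn still on the other hook.
- **Moving the horn:** I took the grey horn off the place_a hook and threaded its eye over the pushed-out one. I then let it go there.
- **Folding the emptied hook:** I folded the place_a hook flat. At the stop I held the push at about 16 to 18 N for around a second, slightly more than the 15 N you asked for.

**Last checks:** the final side picture shows the horn upright on the new hook, its top at 238 mm. That fits an eye centre near 207 mm. The emptied hook is folded and the robot touches nothing. In the same view, the shoe tree, brush and key tray came out within about 14 mm of where they were at the start, which includes the network's own error.

**What went wrong or was weak:**
- One move call was refused for a value of 1.05 and never ran. I re-planned from the measured pose.
- In an earlier top view the network placed the shoe tree about 60 mm off while the arm partly covered it. The clear side view disagreed, so I went by that.
- The hook angles were not measured directly. That both hooks reached their stops rests on the jump in force and on the pictures.

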